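# Fit the axle bearing and bring the spread snap ring to its groove

### The arm

A 6-joint arm with a two-finger parallel gripper is mounted at the origin on the work surface. World frame = base frame: x ahead of the robot, y to its left, z up, the work surface at z = 0. Lengths are in m, angles in rad, forces in N, time in s.
With the tool pointing down it reaches from about 0.3 to 0.875 m from the base axis. Payload 6.4 kg.
Tool frame: the origin (TCP) lies between the finger pads; the fingertips stand ctrl.tip_extent ahead of it and the grasp point (between the pads) is the TCP (ctrl.tip_extent is the distance from the TCP to the fingertips, in m); z points along the fingers, y is the line along which they close (so a half turn about z gives the same grasp; the last joint's range is limited). The gripper opens to 85 mm and grips with 20 to 120 N. Pads are 22 mm wide; open, the fingers measure 114 mm over their backs; the gripper's body (76 mm by 85 mm) begins 54 mm behind the grasp point. The pads swing forward as they close: fully open they stand 13 mm farther back than shut.
Start: joints at [1.044, 0.181, 1.607, -0, 1.354, -0.206], TCP at [0.181, 0.546, 0.25] pointing down, gripper open.
Joint ranges: [-2.99, 2.99], [-0.89, 2.07], [0.3, 2.58], [-1.14, 4.28], [0, 2.63], [-3.12, 3.12]. Speed limits (rad/s): [2.57, 2.57, 3.01, 3.14, 3.14, 3.14].

### API

Orientations are given as a unit quaternion [w, x, y, z].
In Python, from bench import ctrl gives the robot as it stands.
- The arm moves only by the tool send_rows, never from a script. Its arguments are lists of equal length, an entry for each row: "dr": the turn, a rotation vector about the tool's x, y, z in units of 6 degrees (1.0 is 6 degrees), a list of three; "xyz": the shift along the tool's x, y, z in cm, a list of three; "jaw": the opening in per cent of the stroke, from 0 (shut) to 100 (fully open). In form: {"dr": [[wx, wy, wz], ...], "xyz": [[dx, dy, dz], ...], "jaw": [jaw, ...]}. A call has exactly 8 rows; each row is the pose to reach, as a shift and turn from the pose commanded when the call began, along the tool's axes at that moment; what a row does not reach only later rows make up. A row lasts 1/8 s, in which the tool goes at most 62.5 mm and 10.7 degrees, less where a joint would pass 70% of its speed; a pose out of reach is approached as far as the arm can. A call with a gripper value outside its range is refused whole. The fingers move at their own pace and stop on an object; the grip force is fixed at half the most. Time passes only in rows, so rows that repeat a pose let the fingers close, or fill a call up. It gives the time, the measured TCP pose, the force, the opening and the grip force at its end, in the units of the state.
- ctrl.get_obs(): the state, without advancing time (a new reading comes with each control period).
- ctrl.camera(name): name is "scene" or "top" or "wrist"; returns the picture (480x640x3 uint8, red, green, blue); there is no depth.
- ctrl.calibration(name): a dict with "camera_matrix" (3x3 intrinsics, pixels), "D" ([k1, k2, p1, p2, k3] as OpenCV has them; the pictures are not rectified), "world_from_camera" (4x4, takes a point from camera to world coordinates). Camera axes: x right, y up, looking along -z (the intrinsics and any distortion apply to the point x, -y, -z); pixel columns grow to the right and rows downward; lengths in m; the calibration is good to about 2 mm. A picture is of the moment at which its call begins: read the wrist's pose just before it. calibration takes no time and is no camera call; for the wrist camera it gives the pose at the moment of the call.
- ctrl.hand_in(): hands the job in; it is judged then, once.
The state is a dict: "time_s": time; "q": joint angles; "dq": joint speeds; "joint_efforts": joint torques, N m; "eef_pos": TCP position; "eef_rot": TCP orientation; "wrist_force": force on the tool from outside, world axes, zero at the start; "torque": the same for the moment, N m; "opening": opening from 0.0 (shut) to 1.0 (fully open); "grasp_force": force on a finger pad.
Only numpy, scipy, OpenCV 4.12 (cv2) and the standard library are available. Lean on these libraries where they do the work, as an engineer would, in place of code of your own. Each camera call takes 0.05 s, during which the arm holds its last target. There are 200 camera calls.

### The job

Slide the larger of the two bearings down over the axle stub of the scooter wheel until it sits fully home on the shoulder, and let it go. Then take the circlip pliers out of their rack by the handles, squeeze them fully so that the snap ring on their tips is spread, and lower the spread ring level over the stub until it is at the groove, just on top of the bearing. Finish there still holding the pliers squeezed, so that the ring stays spread at the groove; leave everything else where it lies.

Things in the scene. Friction and masses are not known exactly. Their poses are not given: they have to be found in the camera images.
- wheel: black scooter wheel lying flat on the bench, fixed, 216 mm across, tyre 48 mm high. Origin: centre of its underside, z up. A 30 mm wide aluminium boss at its centre ends in the shoulder, 60 mm above the bench; from it a 23 mm steel axle stub stands up to 90 mm, its topmost 9 mm tapering to 14 mm. Dark groove in the stub from 72 to 79 mm height.
- shoulder (a point): point on the stub's axis at the height of the shoulder on which the bearing sits (60 mm above the bench)
- groove (a point): point on the stub's axis at mid-height of the groove, 75.5 mm above the bench (15.5 mm above the shoulder, 3.5 mm above the top of the seated bearing, 14.5 mm below the stub's top)
- bearing: the larger steel ball bearing with dark seal, 44 mm outside, 26 mm bore, 12 mm high, about 0.09 kg, lying flat on the bench; origin at the centre of its underside, z its axis
- small_bearing: a smaller bearing, 30 mm outside, 15 mm bore, 9 mm high, not needed; leave it. It and the larger one may lie in either place. Origin: centre of its underside
- rack: aluminium fork stand, fixed, base 110 x 100 x 8 mm. Origin: at its underside, midway between the prongs. Two level prongs along its x, 10.5 mm wide, 45 mm apart in the clear, tops 60 mm above the bench, open toward -x, joined to an upright plate at x = +50 to +58 mm. The pliers stand across them, nearly in line with the rack's axes; they lift straight up.
- pliers: external circlip pliers standing upright in the rack, tips down, handles up, about 0.22 kg, with a snap ring fixed level on the tips, centred under the handles. Origin: centre of that ring, mid-thickness; z up along the pliers; in the rack it is 23 mm above the bench. Handles lie at +y and -y. A 22 x 62 x 8 mm cross bar, underside 37 mm above the origin, rests on the prongs.
- ring (a point): centre of the snap ring (same point as the pliers' origin). Round steel wire 3.5 mm thick, open on the pliers' +x side, where the jaws end on it at x = +12 mm, y = +-10 mm. Inside 21 mm when free, too small for the stub; fully spread it passes a 26.8 mm round and is 37 mm wide outside. It stays on the tips and opens evenly as the handles close.
- handles (a point): middle between the handles at the height to grip, 104 mm above the ring. Two flat-sided black rubber handles, each 14 mm wide (x) and 10 mm thick (y), reach from 70 to 130 mm above the ring. Here they measure 56 mm in y over the outside when free, 40 mm squeezed to the stop, where the outer faces are parallel and upright.
- lever_r (a joint): squeeze of the pliers' handles: 0 free, 0.13 rad squeezed to the stop (a strong grip reads up to 0.145; ring fully spread; it cannot be overspread). Springs back to 0 when let go. Each handle needs about 4 N to start and 12 N to reach the stop.
- wrench: steel wrench lying on the bench, bystander
- screwdriver: screwdriver lying on the bench, bystander
- grease_jar: white jar with black lid, 70 mm wide, 60 mm high, bystander
- spray_can: grey spray can, 56 mm wide, 120 mm high, bystander
- brake_disc: flat steel brake disc, 110 mm across, 4 mm thick, bystander
- big_nut: large steel nut, 25 mm across, 11 mm high, bystander
Things that resemble listed ones, but are neither listed nor needed, are in the scene too. Leave any pink or turquoise look-alike of the bearing alone.

How it is judged:
On the way, in this order (a step that is already met when the one before it is completed fails the run):
1. the larger bearing sits on the shoulder of the stub, let go (horizontal distance between bearing and shoulder below 0.004 m and z of bearing in the frame of shoulder between -0.002 and 0.002 m and contact force between the fingers and bearing below 0.2 N), for 0.2 s.
2. the pliers are lifted out of the rack with the ring spread (height (world z) of pliers above 0.08 m and value of joint lever_r above 0.1 rad and contact force between pliers and rack below 0.2 N), for 0.2 s.
At the end, for the whole second after the job is handed in: Bearing on the shoulder (2 mm in height, 4 mm sideways, level); ring around the stub, centre at most 3 mm above or 4 mm below mid-groove and 7 mm sideways, level within 8 degrees, at rest; handles still held (over 4 N) and squeezed past 0.1 rad (horizontal distance between bearing and shoulder below 0.004 m and z of bearing in the frame of shoulder between -0.002 and 0.002 m and angle between bearing's own z axis and vertical below 0.1 rad and horizontal distance between pliers and groove below 0.007 m and z of pliers in the frame of groove between -0.004 and 0.003 m and angle between pliers's own z axis and vertical below 0.14 rad and value of joint lever_r above 0.1 rad and contact force between the fingers and pliers above 4 N and linear speed of pliers below 0.02 m/s); the arm keeps its last pose, push and grip.
It fails at once if a bystander was pushed more than 3 cm (distance of any of small_bearing, wrench, screwdriver, grease_jar, spray_can, brake_disc, big_nut from where it was at the start of the episode above 0.03 m).
It also fails if it takes over 58 s, if anything falls off the work surface, if the arm or the gripper's body presses on something with over 40 N, if the wrist force passes 120 N, or if a joint passes its speed limit or range.

## Working session

There is one attempt and no reset: what is moved stays moved. The work goes in short steps, Python scripts to look and compute and a tool call to move; the robot and the scene stay as the last step left them, time stands still between calls to the robot, and variables do not carry over. Pictures are saved under pics/ and viewed, at most 10 in all, crops included, and the job is handed in when it is done.

Besides the shell and the picture viewer there is one more tool, called after "Emit:" as name(argument=value, ...) on one line, values as JSON. send_rows: Moves the arm, as the interface text tells. Its arguments: {"type":"object","properties":{"dr":{"type":"array","items":{"type":"array","items":{"type":"number"}}},"xyz":{"type":"array","items":{"type":"array","items":{"type":"number"}}},"jaw":{"type":"array","items":{"type":"number"}}},"required":["dr","xyz","jaw"]}

```bash
ls; mkdir -p pics
cat > h.py <<'E'
import numpy as np, cv2
from bench import ctrl
from scipy.spatial.transform import Rotation as R
def snap(n,f):
    c=ctrl.calibration(n); im=ctrl.camera(n); cv2.imwrite(f'pics/{f}.png',im[:,:,::-1]); np.savez(f'pics/{f}.npz',**{k:np.array(v) for k,v in c.items()}); return im,c
def ld(f): return cv2.imread(f'pics/{f}.png')[:,:,::-1].copy(), dict(np.load(f'pics/{f}.npz'))
def ray(c,u,v):
    p=cv2.undistortPoints(np.array([[[u,v]]],float),np.array(c['camera_matrix'],float),np.array(c['D'],float))[0,0]
    T=np.array(c['world_from_camera']); return T[:3,3],T[:3,:3]@np.array([p[0],-p[1],-1])
def onz(c,u,v,z):
    o,d=ray(c,u,v); return o+d*(z-o[2])/d[2]
def tri(rs):
    A=0;b=0
    for o,d in rs:
        d=d/np.linalg.norm(d);P=np.eye(3)-np.outer(d,d);A=A+P;b=b+P@o
    x=np.linalg.solve(A,b); return x,[np.linalg.norm((np.eye(3)-np.outer(d,d)/(d@d))@(x-o)) for o,d in rs]
def proj(c,p):
    T=np.linalg.inv(np.array(c['world_from_camera'])); q=T[:3,:3]@np.array(p)+T[:3,3]
    return cv2.projectPoints(np.array([[q[0],-q[1],-q[2]]]),np.zeros(3),np.zeros(3),np.array(c['camera_matrix'],float),np.array(c['D'],float))[0].ravel()
E
python3 - <<'E'
from h import *
np.set_printoptions(precision=4,suppress=True)
for n in['scene','top','wrist']:
    im,c=snap(n,n+'0'); print(n,np.array(c['world_from_camera']),np.array(c['camera_matrix'])[0,0])
print(ctrl.tip_extent,ctrl.get_obs())
E
```

```text
pics
scene [[ 0.5842 -0.5719  0.5759  1.1829]
 [ 0.8116  0.4081 -0.418  -0.4386]
 [ 0.004   0.7116  0.7026  0.8688]
 [ 0.      0.      0.      1.    ]] 481.48512866106955
top [[ 0.0684  0.9763 -0.2051  0.3148]
 [-0.9976  0.0679 -0.0095 -0.0073]
 [ 0.0047  0.2053  0.9787  1.1759]
 [ 0.      0.      0.      1.    ]] 471.98110727566433
wrist [[ 0.3155 -0.8991 -0.3035  0.1039]
 [ 0.9489  0.2979  0.104   0.5716]
 [-0.0031 -0.3208  0.9471  0.3725]
 [ 0.      0.      0.      1.    ]] 349.2086848799809
0.019 {'time_s': 0.15, 'q': array([ 1.0437,  0.1814,  1.6077,  0.    ,  1.3538, -0.2063]), 'dq': array([ 0.0012, -0.0033, -0.0035,  0.0011, -0.0005,  0.0001]), 'joint_efforts': array([  0.0018, -44.5263, -35.1692,  -0.0002,   0.0058,   0.    ]), 'eef_pos': array([0.1811, 0.5453, 0.2496]), 'eef_rot': array([-0.0003,  0.1597,  0.9872, -0.0006]), 'wrist_force': array([ 0.719 ,  0.1386, -0.9642]), 'torque': array([ 0.0235,  0.0115, -0.0837]), 'grasp_force': 0.0, 'opening': 0.9981954900561646}
```

View pics/scene0.png

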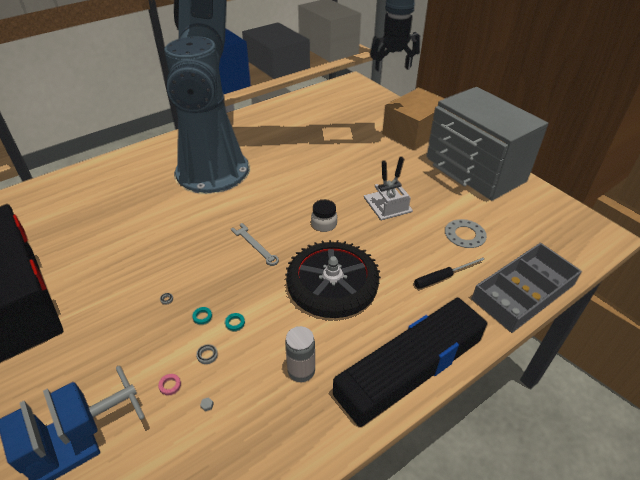

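View pics/top0.png

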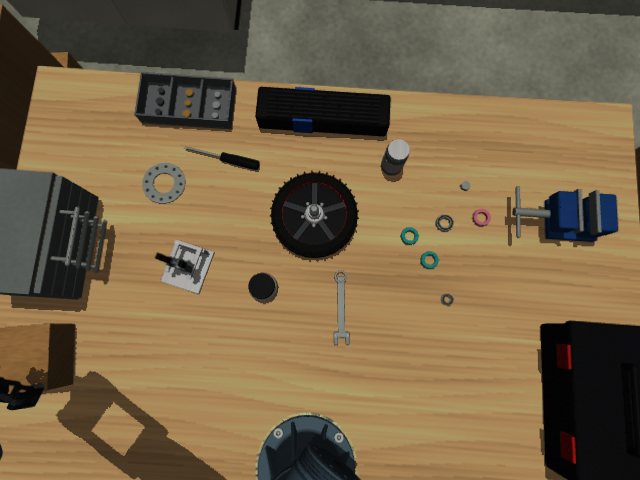

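Candidates for the bearing are grey scene (207,354) / top (445,223), grey small scene (167,298) / top (447,299), pink scene (169,384), and turquoise scene (202,315) and (235,322). By the description I choose the larger grey one and check it in a crop. The stub is at scene (332,262) and the pliers' handles at scene (391,170).

Run:
```python
from h import *
np.set_printoptions(precision=4,suppress=True)
s,cs=ld('scene0');t,ct=ld('top0')
def crop(im,u,v,r,k): return cv2.resize(im[v-r:v+r,u-r:u+r],(2*r*k,2*r*k),interpolation=cv2.INTER_CUBIC)
a=np.hstack([crop(s,207,354,19,7),crop(s,333,265,19,7),crop(s,391,182,33,4)])
b=np.hstack([crop(t,445,223,19,7),crop(t,314,212,19,7),crop(t,182,264,33,4)])
w=min(a.shape[1],b.shape[1]);cv2.imwrite('pics/crops.png',np.vstack([a[:,:w],b[:,:w]])[:,:,::-1])
def grey(im,u,v,r):
    h=cv2.cvtColor(im,cv2.COLOR_RGB2HSV);m=((h[...,1]<70)).astype(np.uint8);z=np.zeros_like(m);z[v-r:v+r,u-r:u+r]=m[v-r:v+r,u-r:u+r]
    cn,_=cv2.findContours(z,cv2.RETR_EXTERNAL,cv2.CHAIN_APPROX_NONE);c=max(cn,key=cv2.contourArea);return cv2.fitEllipse(c)
for nm,ps,pt in[('big',(207,354),(445,223)),('small',(167,298),(447,299))]:
    es=grey(s,*ps,18);et=grey(t,*pt,18);print(nm,es,et)
    print(tri([ray(cs,*es[0]),ray(ct,*et[0])]), onz(cs,*es[0],.006),onz(ct,*et[0],.006))
    print('diam',np.linalg.norm(onz(ct,et[0][0]+et[1][1]/2,et[0][1],.01)-onz(ct,et[0][0]-et[1][1]/2,et[0][1],.01)))
```

```text
Traceback (most recent call last):
ValueError: all the input array dimensions except for the concatenation axis must match exactly, but along dimension 0, the array at index 0 has size 266 and the array at index 2 has size 264
```

Run:
```python
from h import *
np.set_printoptions(precision=4,suppress=True)
s,cs=ld('scene0');t,ct=ld('top0')
def crop(im,u,v,r): return cv2.resize(im[v-r:v+r,u-r:u+r],(264,264),interpolation=cv2.INTER_CUBIC)
a=np.hstack([crop(s,207,354,22),crop(s,333,265,22),crop(s,391,182,33)])
b=np.hstack([crop(t,445,223,22),crop(t,314,212,22),crop(t,182,264,33)])
cv2.imwrite('pics/crops.png',np.vstack([a,b])[:,:,::-1])
def grey(im,u,v,r):
    h=cv2.cvtColor(im,cv2.COLOR_RGB2HSV);m=((h[...,1]<70)).astype(np.uint8);z=np.zeros_like(m);z[v-r:v+r,u-r:u+r]=m[v-r:v+r,u-r:u+r]
    cn,_=cv2.findContours(z,cv2.RETR_EXTERNAL,cv2.CHAIN_APPROX_NONE);c=max(cn,key=cv2.contourArea);return cv2.fitEllipse(c)
for nm,ps,pt in[('big',(207,354),(445,223)),('small',(167,298),(447,299))]:
    es=grey(s,*ps,18);et=grey(t,*pt,18);print(nm,es,et)
    print(tri([ray(cs,*es[0]),ray(ct,*et[0])]), onz(cs,*es[0],.006),onz(ct,*et[0],.006))
    print('diam',np.linalg.norm(onz(ct,et[0][0]+et[1][1]/2,et[0][1],.01)-onz(ct,et[0][0]-et[1][1]/2,et[0][1],.01)))
```

```text
big ((206.55657958984375, 353.9183044433594), (18.21550941467285, 20.510543823242188), 64.50061798095703) ((444.18634033203125, 222.54989624023438), (15.925511360168457, 16.43643569946289), 137.43087768554688)
(array([ 0.5952, -0.3076,  0.0062]), [np.float64(0.0003446076853287733), np.float64(0.0003446076853288086)]) [ 0.5952 -0.3072  0.006 ] [ 0.5951 -0.3079  0.006 ]
diam 0.04143712071455393
small ((166.1798858642578, 298.09991455078125), (10.048288345336914, 12.712264060974121), 72.00957489013672) ((446.888671875, 299.2027587890625), (10.424809455871582, 11.268857955932617), 156.11582946777344)
(array([ 0.4032, -0.3169,  0.0047]), [np.float64(0.0006273109746314967), np.float64(0.0006273109746316229)]) [ 0.4047 -0.3166  0.006 ] [ 0.4028 -0.3172  0.006 ]
diam 0.02745197098614323
```

View pics/crops.png

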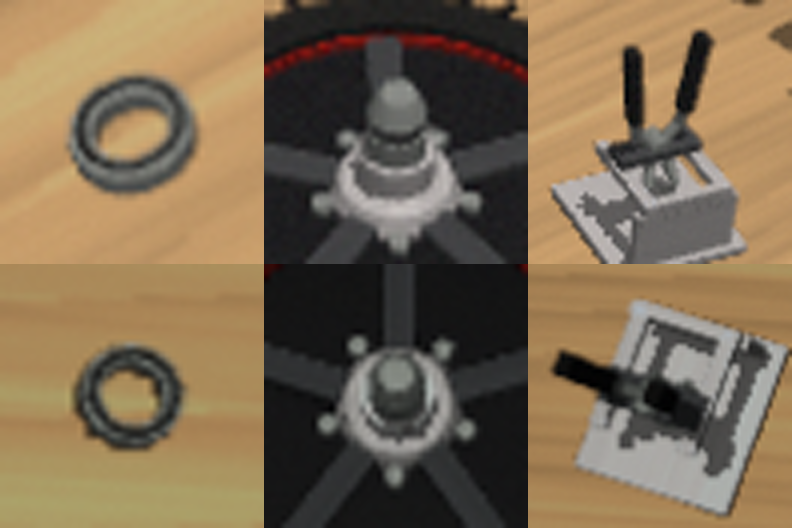

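The larger bearing is confirmed at about (0.595, -0.308), with its centre triangulated at z ≈ 6 mm and about 42–44 mm across; the small one is about 28 mm. The stub top is near scene (333,257) / top (314,208). The handle ends are near scene (384,161) and (401,158).

```bash
cat >> h.py <<'E'
np.set_printoptions(precision=4,suppress=True)
def go(p,yaw=None):
    """shift (cm) and turn units to TCP p, tool down, tool y at angle yaw (deg, mod 180)"""
    o=ctrl.get_obs();q=o['eef_rot'];r=R.from_quat([q[1],q[2],q[3],q[0]]);M=r.as_matrix()
    print('at',o['eef_pos'],'q',o['q'],'t',o['time_s'],'F',o['wrist_force'],'open',o['opening'],o['grasp_force'])
    print('tool y yaw',np.degrees(np.arctan2(M[1,1],M[0,1])))
    print('xyz',M.T@(np.array(p)-o['eef_pos'])*100)
    if yaw is not None:
        for k in(0,180):
            a=np.radians(yaw+k);y=np.array([np.cos(a),np.sin(a),0]);z=np.array([0,0,-1.]);x=np.cross(y,z)
            print('dr',np.degrees((r.inv()*R.from_matrix(np.c_[x,y,z])).as_rotvec())/6)
E
python3 - <<'E'
from h import *
s,cs=ld('scene0');t,ct=ld('top0')
print('stub top',tri([ray(cs,333,257),ray(ct,314.2,208)]))
for nm,a in[('h1',(384,161.5)),('h2',(401.5,158))]:
  for b in[(158,255.5),(181,264)]: print(nm,b,tri([ray(cs,*a),ray(ct,*b)]))
# top view wheel centre by tyre contour, rack corners
print('wheel tyre', onz(ct,314.5,215,.048))
for u,v in[(636,300),(578,466),(728,514),(786,347)]: print('rack corner',onz(ct,149+(u-528)/4,231+(v-264)/4,.008))
go([.595,-.3075,.2],70)
E
```

```text
stub top (array([0.5889, 0.0227, 0.0936]), [np.float64(0.0014825578283077876), np.float64(0.0014825578283078188)])
h1 (158, 255.5) (array([0.4325, 0.333 , 0.1474]), [np.float64(0.021725062292931044), np.float64(0.021725062292930985)])
h1 (181, 264) (array([0.4301, 0.3035, 0.1482]), [np.float64(0.003085102627368268), np.float64(0.0030851026273682066)])
h2 (158, 255.5) (array([0.4444, 0.3544, 0.1476]), [np.float64(0.0013301872794841962), np.float64(0.0013301872794843387)])
h2 (181, 264) (array([0.4431, 0.3219, 0.1525]), [np.float64(0.025928095855084873), np.float64(0.025928095855085005)])
wheel tyre [0.582  0.0206 0.048 ]
rack corner [0.5031 0.3629 0.008 ]
rack corner [0.3978 0.3845 0.008 ]
rack corner [0.3748 0.2895 0.008 ]
rack corner [0.4799 0.2663 0.008 ]
at [0.1811 0.5453 0.2496] q [ 1.0437  0.1814  1.6077  0.      1.3538 -0.2063] t 0.15 F [ 0.719   0.1386 -0.9642] open 0.9981954900561646 0.0
tool y yaw 71.61833853900124
xyz [-66.1743 -67.8729   5.03  ]
dr [-0.0127 -0.0026  0.2697]
dr [  0.0041  -0.0198 -29.7303]
```

Emit:
send_rows(dr=[[0,0,0],[0,0,0],[0,0,0],[0,0,0],[0,0,0],[0,0,0],[0,0,0],[0,0,0]], xyz=[[-4,-4.1,0],[-8.2,-8.4,0],[-12.5,-12.8,0],[-16.8,-17.2,0],[-21.1,-21.6,0],[-25.4,-26,0],[-29.7,-30.4,0],[-34,-34.8,0]], jaw=[75,75,75,75,75,75,75,75])

```text
time_s: 1.15
eef_pos: [0.3947, 0.1063, 0.2504]
eef_rot: [0.0, 0.16, 0.987, 0.0]
wrist_force: [1.2, 0.7, 0.5]
opening: 0.749
grasp_force: 0.0
```

Emit:
send_rows(dr=[[0,0,0],[0,0,0],[0,0,0],[0,0,0],[0,0,0],[0,0,0],[0,0,0],[0,0,0]], xyz=[[-4.3,-4.4,0],[-8.6,-8.8,1],[-12.9,-13.2,2],[-17.2,-17.6,3],[-21.5,-22,4],[-25.8,-26.4,5],[-30,-31,6],[-32.2,-33.1,6]], jaw=[75,75,75,75,75,75,75,75])

```text
time_s: 2.15
eef_pos: [0.5952, -0.3102, 0.1883]
eef_rot: [-0.001, 0.161, 0.987, 0.0]
wrist_force: [-0.5, 1.3, 0.4]
opening: 0.752
grasp_force: 0.0
```

Run:
```python
from h import *
go([.595,-.3075,.021],70)
im,c=snap('wrist','w1'); print(proj(c,[.595,-.3075,.012]))
```

```text
at [ 0.5952 -0.3102  0.1883] q [-0.6567  0.4456  1.3974 -0.0003  1.3008 -1.9044] t 2.15 F [-0.5228  1.253   0.3834] open 0.752165344160356 0.0
tool y yaw 71.48902967911148
xyz [ 0.0686  0.2451 16.7273]
dr [ 0.0035 -0.0205  0.2482]
dr [  0.032    0.0054 -29.7518]
[323.0267 221.4894]
```

View pics/w1.png

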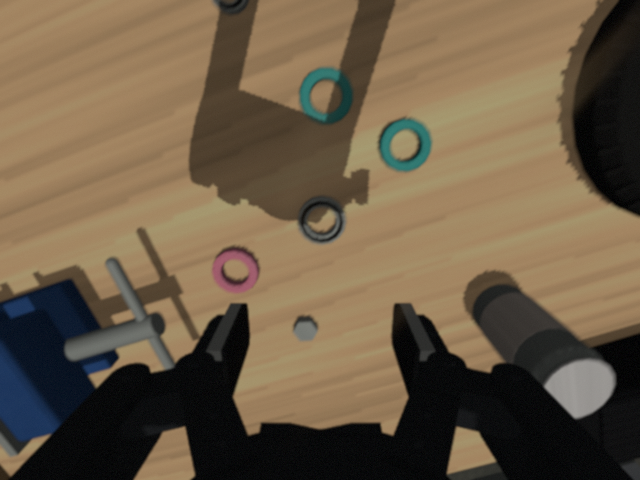

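The wrist view shows the bearing at (322,220), right at its projected (323,221), with pink at (236,271), turquoise at (326,95) and (405,145), and the nut at (305,327), all clear of the fingers. Descending to grasp.

Emit:
send_rows(dr=[[0,0,0],[0,0,0],[0,0,0],[0,0,0],[0,0,0],[0,0,0],[0,0,0],[0,0,0]], xyz=[[0.1,0.2,4],[0.1,0.25,8],[0.1,0.25,12],[0.1,0.25,15],[0.1,0.25,16.7],[0.1,0.25,16.7],[0.1,0.25,16.7],[0.1,0.25,16.7]], jaw=[75,75,75,75,75,75,75,75])

```text
time_s: 3.2
eef_pos: [0.5963, -0.3055, 0.0251]
eef_rot: [0.001, 0.16, 0.987, -0.001]
wrist_force: [0.3, 0.5, -0.4]
opening: 0.748
grasp_force: 0.0
```

Emit:
send_rows(dr=[[0,0,0],[0,0,0],[0,0,0],[0,0,0],[0,0,0],[0,0,0],[0,0,0],[0,0,0]], xyz=[[0,0,0],[0,0,0],[0,0,0],[0,0,0],[0,0,0],[0,0,0],[0,0,0],[0,0,0]], jaw=[65,55,40,40,40,40,40,40])

```text
time_s: 4.2
eef_pos: [0.5957, -0.3051, 0.0246]
eef_rot: [0.0, 0.16, 0.987, -0.0]
wrist_force: [-2.1, 0.9, 7.2]
opening: 0.471
grasp_force: 59.5
```

Run:
```python
from h import *
go([.588,.0215,.2],70)
```

```text
at [ 0.5957 -0.3051  0.0246] q [-0.6502  0.6428  1.4724 -0.0002  1.0253 -1.9002] t 4.2 F [-2.1233  0.8568  7.2246] open 0.4711196059466767 59.52811690047383
tool y yaw 71.62501433771743
xyz [ 11.0074  30.7444 -17.5649]
dr [-0.0045  0.0091  0.2708]
dr [ -0.0141  -0.0071 -29.7292]
```

Emit:
send_rows(dr=[[0,0,0],[0,0,0],[0,0,0],[0,0,0],[0,0,0],[0,0,0],[0,0,0],[0,0,0]], xyz=[[0,0,-3],[0,0,-8],[0,0,-13],[1.5,4,-17],[3,8,-17.5],[4.5,12.5,-17.5],[6,17,-17.5],[7.5,21,-17.5]], jaw=[40,40,40,40,40,40,40,40])

```text
time_s: 5.2
eef_pos: [0.5899, -0.08, 0.1982]
eef_rot: [-0.0, 0.16, 0.987, 0.0]
wrist_force: [0.5, 0.2, -0.2]
opening: 0.466
grasp_force: 60.7
```

Emit:
send_rows(dr=[[0,0,0],[0,0,0],[0,0,0],[0,0,0],[0,0,0],[0,0,0],[0,0,0],[0,0,0]], xyz=[[1.5,4,0],[3,8,0],[3.5,9.7,0],[3.5,9.7,0],[3.5,9.7,0],[3.5,9.7,0],[3.5,9.7,0],[3.5,9.7,0]], jaw=[40,40,40,40,40,40,40,40])

```text
time_s: 6.2
eef_pos: [0.5877, 0.0208, 0.1983]
eef_rot: [-0.0, 0.16, 0.987, -0.0]
wrist_force: [-0.1, 0.5, -2.0]
opening: 0.467
grasp_force: 60.7
```

Run:
```python
from h import *
go([.588,.0215,.2],70)
im,c=snap('wrist','w2'); p=ctrl.get_obs()['eef_pos']
for d in(.009,.019): print('held',proj(c,p-[0,0,d]))
for z in(.06,.09):print('stub',z,proj(c,[.588,.0215,z]))
```

```text
at [0.5877 0.0208 0.1983] q [-0.1664  0.2596  1.622  -0.      1.26   -1.4156] t 6.2 F [-0.0949  0.5476 -1.954 ] open 0.46663081082857294 60.714334566146135
tool y yaw 71.57518722737949
xyz [-0.0031  0.0801 -0.1744]
dr [-0.0005 -0.0001  0.2625]
dr [  0.0002  -0.0008 -29.7375]
held [320.0168 323.6598]
held [320.0632 312.0025]
stub 0.06 [321.238  235.0318]
stub 0.09 [321.2879 247.7699]
```

View pics/w2.png

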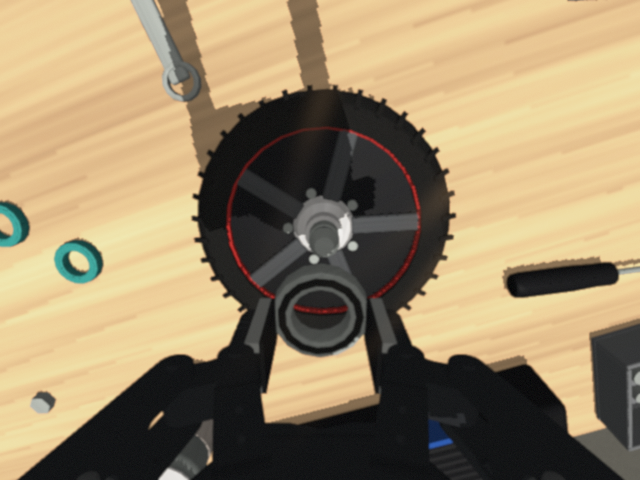

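The wrist view shows the bearing held level, centred at (319,312), and the stub top at about (322,240), close to its projection. A zoom will pin both down.

Run:
```python
from h import *
im,c=ld('w2')
cr=im[180:360,260:385];cv2.imwrite('pics/w2c.png',cv2.resize(cr,None,fx=4.5,fy=3.3333,interpolation=cv2.INTER_CUBIC)[:,:,::-1])
g=cv2.cvtColor(im,cv2.COLOR_RGB2GRAY)
h=cv2.cvtColor(im,cv2.COLOR_RGB2HSV)
m=(((h[...,0]<8)|(h[...,0]>172))&(h[...,1]>150)&(h[...,2]>60)).astype(np.uint8);m[290:]=0
ys,xs=np.nonzero(m);e=cv2.fitEllipseAMS(np.c_[xs,ys].astype(np.float32));print('red',e,[onz(c,*e[0],z) for z in(.03,.048)])
```

```text
red ((323.2067565917969, 219.17498779296875), (183.21951293945312, 190.65797424316406), 86.13330078125) [array([0.5839, 0.0247, 0.03  ]), array([0.5793, 0.0261, 0.048 ])]
```

View pics/w2c.png

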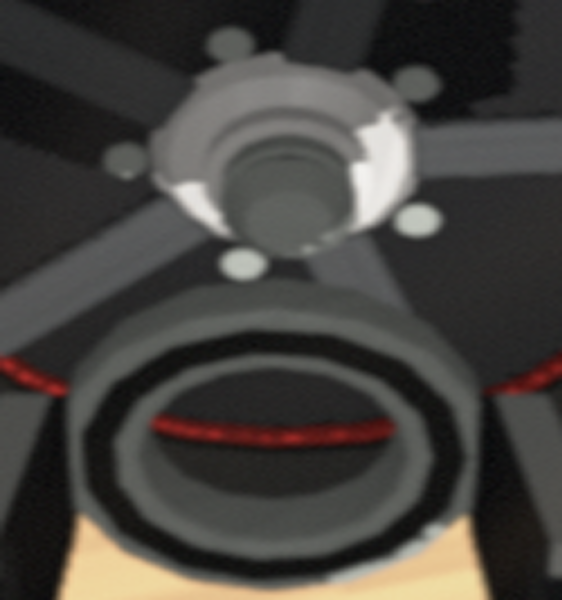

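Run:
```python
from h import *
im,c=ld('w2')
s=onz(c,324,246,.09);print('stub',s)
for z in(.18,.185,.19,.195,.2): print(z,onz(c,321.1,315.7,z),'outer diam',np.linalg.norm(onz(c,260+70/4.5,315.7,z)-onz(c,260+480/4.5,315.7,z)))
_,cs=ld('scene0');_,ct=ld('top0');print(tri([ray(c,324,246),ray(cs,333,257),ray(ct,314.2,208)]))
go([.588,.0215,.2],70)
```

```text
stub [0.5874 0.0237 0.09  ]
0.18 [0.5893 0.0209 0.18  ] outer diam 0.04195651789922712
0.185 [0.5865 0.0218 0.185 ] outer diam 0.0404718160293914
0.19 [0.5837 0.0227 0.19  ] outer diam 0.03898711415955564
0.195 [0.5809 0.0236 0.195 ] outer diam 0.03750241228971992
0.2 [0.5781 0.0246 0.2   ] outer diam 0.03601771041988421
(array([0.5879, 0.0234, 0.0921]), [np.float64(0.0013237649397790405), np.float64(0.001570146072451618), np.float64(0.001993237445393166)])
at [0.5877 0.0209 0.1983] q [-0.1661  0.2596  1.6221 -0.      1.2601 -1.4155] t 6.25 F [ 0.0846 -0.6906 -1.3571] open 0.4720114918518469 60.71453394368291
tool y yaw 71.58477744938895
xyz [-0.0109  0.068  -0.174 ]
dr [-0.0004 -0.0008  0.2641]
dr [  0.0012  -0.0006 -29.7359]
```

Emit:
send_rows(dr=[[0,0,0],[0,0,0],[0,0,0],[0,0,0],[0,0,0],[0,0,0],[0,0,0],[0,0,0]], xyz=[[0,0.24,2],[0,0.24,4.5],[0,0.24,7],[0,0.24,8],[0,0.24,8.5],[0,0.24,9],[0,0.24,9.4],[0,0.24,9.4]], jaw=[40,40,40,40,40,40,40,40])

```text
time_s: 7.25
eef_pos: [0.5885, 0.0235, 0.1044]
eef_rot: [0.0, 0.16, 0.987, -0.0]
wrist_force: [1.1, -0.0, -1.8]
opening: 0.471
grasp_force: 60.7
```

Emit:
send_rows(dr=[[0,0,0],[0,0,0],[0,0,0],[0,0,0],[0,0,0],[0,0,0],[0,0,0],[0,0,0]], xyz=[[0,0,0.2],[0,0,0.4],[0,0,0.6],[0,0,0.7],[0,0,0.7],[0,0,0.7],[0,0,0.7],[0,0,0.7]], jaw=[40,40,40,40,40,40,40,40])

```text
time_s: 8.25
eef_pos: [0.5885, 0.0235, 0.0973]
eef_rot: [0.0, 0.16, 0.987, -0.0]
wrist_force: [-0.6, -0.7, -1.1]
opening: 0.468
grasp_force: 60.7
```

Emit:
send_rows(dr=[[0,0,0],[0,0,0],[0,0,0],[0,0,0],[0,0,0],[0,0,0],[0,0,0],[0,0,0]], xyz=[[0,0,0.2],[0,0,0.4],[0,0,0.6],[0,0,0.8],[0,0,1.0],[0,0,1.15],[0,0,1.15],[0,0,1.15]], jaw=[40,40,40,40,40,40,40,40])

```text
time_s: 9.25
eef_pos: [0.5885, 0.0236, 0.0858]
eef_rot: [0.0, 0.16, 0.987, -0.0]
wrist_force: [-0.2, -0.7, -0.5]
opening: 0.467
grasp_force: 60.7
```

Run:
```python
from h import *
im,c=snap('wrist','w3');cv2.imwrite('pics/w3c.png',cv2.resize(im[200:400,220:420],(600,600),interpolation=cv2.INTER_CUBIC)[:,:,::-1])
print(ctrl.get_obs()['wrist_force'])
```

```text
[ 0.1959 -0.2286 -1.2261]
```

View pics/w3c.png

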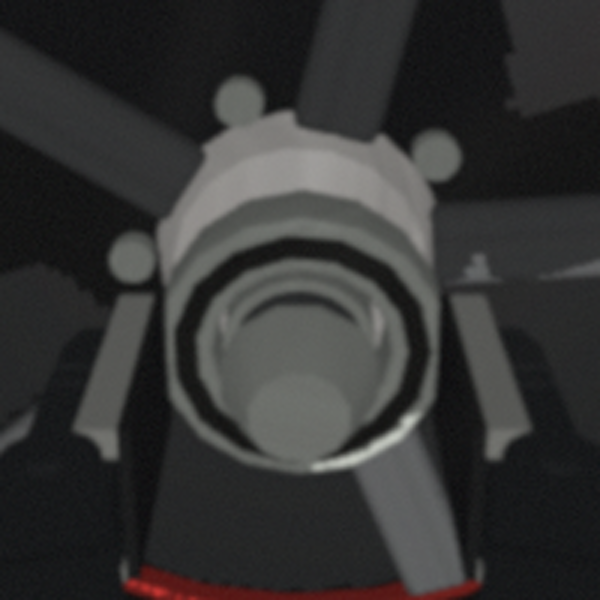

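The bearing is around the stub, near home: seal ring at crop (302,350), stub top at crop (298,415). Pressing the last millimetres.

Emit:
send_rows(dr=[[0,0,0],[0,0,0],[0,0,0],[0,0,0],[0,0,0],[0,0,0],[0,0,0],[0,0,0]], xyz=[[0,0,0.05],[0,0,0.1],[0,0,0.15],[0,0,0.2],[0,0,0.25],[0,0,0.25],[0,0,0.25],[0,0,0.25]], jaw=[40,40,40,40,40,40,40,40])

```text
time_s: 10.3
eef_pos: [0.5885, 0.0236, 0.0845]
eef_rot: [0.0, 0.16, 0.987, -0.0]
wrist_force: [-5.4, -0.3, 9.2]
opening: 0.469
grasp_force: 62.1
```

Contact at z 0.0845, exactly the predicted seat. Release and rise.

Emit:
send_rows(dr=[[0,0,0],[0,0,0],[0,0,0],[0,0,0],[0,0,0],[0,0,0],[0,0,0],[0,0,0]], xyz=[[0,0,0],[0,0,0],[0,0,0],[0,0,0],[0,0,0],[0,0,0],[0,0,0],[0,0,0]], jaw=[48,54,60,70,80,80,80,80])

```text
time_s: 11.3
eef_pos: [0.5884, 0.0236, 0.0833]
eef_rot: [-0.0, 0.16, 0.987, -0.0]
wrist_force: [0.6, 0.2, -0.5]
opening: 0.8
grasp_force: 0.0
```

Emit:
send_rows(dr=[[0,0,0],[0,0,0],[0,0,0],[0,0,0],[0,0,0],[0,0,0],[0,0,0],[0,0,0]], xyz=[[0,0,-0.5],[0,0,-2],[0,0,-5],[0,0,-9],[0,0,-13],[0,0,-16],[0,0,-16],[0,0,-16]], jaw=[80,80,80,80,80,80,100,100])

```text
time_s: 12.3
eef_pos: [0.588, 0.0236, 0.243]
eef_rot: [-0.0, 0.16, 0.987, 0.0]
wrist_force: [0.0, -0.6, -1.1]
opening: 1.001
grasp_force: 0.0
```

Run:
```python
from h import *
im,c=snap('wrist','w4')
for z in(.06,.072,.09):print('stub',z,proj(c,[.5882,.0236,z]))
cv2.imwrite('pics/w4c.png',cv2.resize(im[150:350,220:420],(600,600),interpolation=cv2.INTER_CUBIC)[:,:,::-1])
go([.437,.329,.245],75)
```

```text
stub 0.06 [320.3037 220.5346]
stub 0.072 [320.2845 224.0878]
stub 0.09 [320.2528 229.9448]
at [0.5877 0.0237 0.2422] q [-0.1614  0.218   1.5798 -0.0001  1.3456 -1.4114] t 12.35 F [ 0.4124 -0.701   0.5206] open 0.9992300111956451 0.0
tool y yaw 71.61937466366241
xyz [23.9298 24.2241 -0.2426]
dr [-0.0028 -0.0174 -0.5634]
dr [-0.0268  0.0043 29.4365]
```

View pics/w4c.png

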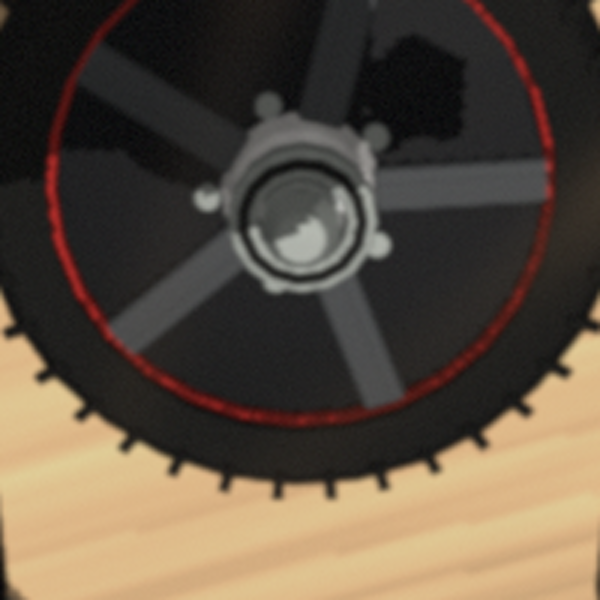

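The bearing sits on the shoulder, its ring concentric with the stub, whose top is at crop (302,240), matching the projection. Next, above the pliers.

Emit:
send_rows(dr=[[0,0,-0.1],[0,0,-0.2],[0,0,-0.3],[0,0,-0.4],[0,0,-0.5],[0,0,-0.56],[0,0,-0.56],[0,0,-0.56]], xyz=[[3,3,0],[7,7,-0.3],[11,11,-0.3],[15,15,-0.3],[19,19,-0.3],[22.5,23,-0.3],[23.9,24.2,-0.3],[23.9,24.2,-0.3]], jaw=[100,100,100,100,100,100,100,100])

```text
time_s: 13.35
eef_pos: [0.437, 0.3289, 0.2452]
eef_rot: [-0.001, 0.13, 0.992, -0.001]
wrist_force: [0.5, 0.1, -0.4]
opening: 0.999
grasp_force: 0.0
```

Run:
```python
from h import *
im,c=snap('wrist','w5')
for p in([.430,.3035,.153],[.444,.354,.153],[.437,.329,.068]):print(proj(c,p))
go([.437,.329,.127],75)
```

```text
[280.4681 255.6957]
[359.9748 256.546 ]
[320.8015 222.2236]
at [0.4377 0.328  0.2454] q [ 0.4264  0.1242  1.6817 -0.0007  1.3374 -0.8828] t 13.4 F [ 0.2489 -0.112   0.1081] open 1.000190564333046 0.0
tool y yaw 75.02034445353888
xyz [ 0.0849  0.0927 11.8363]
dr [-0.0148 -0.0083  0.0034]
dr [  0.0131  -0.0233 -29.9966]
```

View pics/w5.png

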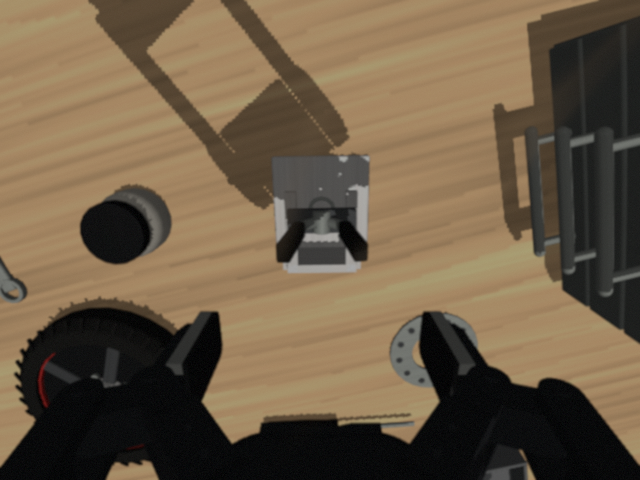

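The wrist view shows handle tops near (287,250) and (356,250), symmetric about u ≈ 321, with the rack at (322,215) and the ring at (321,207). I measure the handles by a dark mask.

Run:
```python
from h import *
im,c=ld('w5');g=im.max(2)
m=(g<45).astype(np.uint8);m[:212]=0;m[268:]=0;m[:,:270]=0;m[:,375:]=0
for x0,x1 in((270,312),(332,375)):
    k=m.copy();k[:,:x0]=0;k[:,x1:]=0
    cn,_=cv2.findContours(k,cv2.RETR_EXTERNAL,cv2.CHAIN_APPROX_NONE);q=max(cn,key=cv2.contourArea).reshape(-1,2)
    print(len(q),q.min(0),q.max(0),cv2.minAreaRect(q.astype(np.float32)),[ (v,q[q[:,1]==v,0].min(),q[q[:,1]==v,0].max()) for v in range(q[:,1].min(),q[:,1].max()+1,3)])
cv2.imwrite('pics/w5c.png',cv2.resize(im[190:280,262:382],(800,600),interpolation=cv2.INTER_CUBIC)[:,:,::-1])
```

```text
132 [277 212] [311 261] ((292.6532897949219, 235.1715545654297), (20.056854248046875, 57.51241683959961), 25.016895294189453) [(212, np.int32(293), np.int32(311)), (215, np.int32(291), np.int32(311)), (218, np.int32(290), np.int32(311)), (221, np.int32(290), np.int32(304)), (224, np.int32(291), np.int32(305)), (227, np.int32(290), np.int32(306)), (230, np.int32(289), np.int32(305)), (233, np.int32(287), np.int32(303)), (236, np.int32(284), np.int32(302)), (239, np.int32(282), np.int32(301)), (242, np.int32(280), np.int32(300)), (245, np.int32(277), np.int32(298)), (248, np.int32(277), np.int32(297)), (251, np.int32(277), np.int32(294)), (254, np.int32(278), np.int32(292)), (257, np.int32(278), np.int32(290)), (260, np.int32(278), np.int32(289))]
121 [332 212] [366 259] ((349.9875793457031, 235.21414184570312), (55.212669372558594, 19.03885269165039), 59.620880126953125) [(212, np.int32(335), np.int32(347)), (215, np.int32(333), np.int32(348)), (218, np.int32(334), np.int32(347)), (221, np.int32(339), np.int32(349)), (224, np.int32(338), np.int32(352)), (227, np.int32(338), np.int32(354)), (230, np.int32(338), np.int32(355)), (233, np.int32(340), np.int32(357)), (236, np.int32(340), np.int32(360)), (239, np.int32(342), np.int32(362)), (242, np.int32(343), np.int32(365)), (245, np.int32(345), np.int32(366)), (248, np.int32(348), np.int32(366)), (251, np.int32(350), np.int32(365)), (254, np.int32(352), np.int32(365)), (257, np.int32(354), np.int32(365))]
```

View pics/w5c.png

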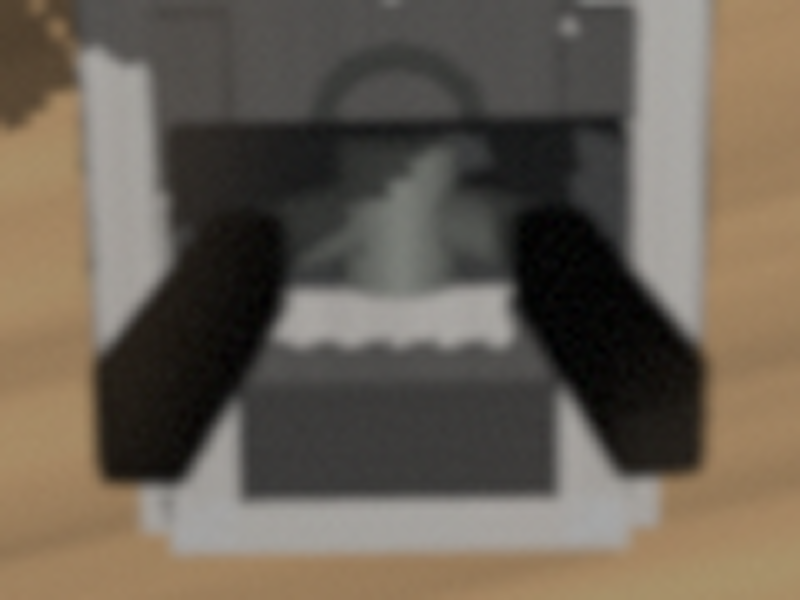

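Run:
```python
from h import *
im,c=ld('w5');_,cs=ld('scene0')
a=onz(c,284.5,251.8,.153);b=onz(c,359.8,250.8,.153);print(a,b,(a+b)/2,np.linalg.norm(a-b),np.degrees(np.arctan2(*(b-a)[1::-1])))
print(tri([ray(c,284.5,251.8),ray(cs,384,161.5)]),tri([ray(c,359.8,250.8),ray(cs,401.5,158)]))
print('ring back', onz(c,321.5,190+45/6.667,.025))
print('rack near edge', onz(c,262+170/6.667,190+552/6.667,.06),onz(c,262+630/6.667,190+550/6.667,.06))
m=(a+b)/2; go([m[0],m[1],.127],75)
```

```text
[0.4281 0.3069 0.153 ] [0.44   0.3548 0.153 ] [0.4341 0.3308 0.153 ] 0.04939546509307454 75.96564795187577
(array([0.4302, 0.3064, 0.1481]), [np.float64(0.0007371767452209913), np.float64(0.0007371767452211877)]) (array([0.4432, 0.3558, 0.1467]), [np.float64(0.0011422862556911121), np.float64(0.0011422862556909742)])
ring back [0.4231 0.3333 0.025 ]
rack near edge [0.4794 0.2846 0.06  ] [0.496  0.3487 0.06  ]
at [0.4377 0.328  0.2454] q [ 0.4264  0.1242  1.6817 -0.0007  1.3374 -0.8828] t 13.4 F [ 0.2489 -0.112   0.1081] open 1.000190564333046 0.0
tool y yaw 75.02034445353888
xyz [ 0.4166  0.1925 11.8365]
dr [-0.0148 -0.0083  0.0034]
dr [  0.0131  -0.0233 -29.9966]
```

Emit:
send_rows(dr=[[0,0,-0.08],[0,0,-0.08],[0,0,-0.08],[0,0,-0.08],[0,0,-0.08],[0,0,-0.08],[0,0,-0.08],[0,0,-0.08]], xyz=[[0.22,0.17,1],[0.22,0.17,3],[0.22,0.17,5.5],[0.22,0.17,8],[0.22,0.17,10],[0.22,0.17,11.5],[0.22,0.17,11.8],[0.22,0.17,11.8]], jaw=[100,100,100,100,100,100,100,100])

```text
time_s: 14.4
eef_pos: [0.4367, 0.3306, 0.1285]
eef_rot: [0.0, 0.127, 0.992, 0.0]
wrist_force: [-0.7, -0.1, 0.2]
opening: 1.001
grasp_force: 0.0
```

Run:
```python
from h import *
go([.436,.3302,.127],75.5)
im,c=snap('scene','s2');cv2.imwrite('pics/s2c.png',cv2.resize(im[90:240,300:500],(800,600),interpolation=cv2.INTER_CUBIC)[:,:,::-1])
```

```text
at [0.4367 0.3306 0.1285] q [ 0.4313  0.2631  1.775  -0.      1.1031 -0.8852] t 14.4 F [-0.7463 -0.066   0.2408] open 1.0005217114987852 0.0
tool y yaw 75.43191347052579
xyz [ 0.0542 -0.0574  0.1505]
dr [ 0.0019  0.0027 -0.0113]
dr [ 0.0042 -0.003  29.9887]
```

View pics/s2c.png

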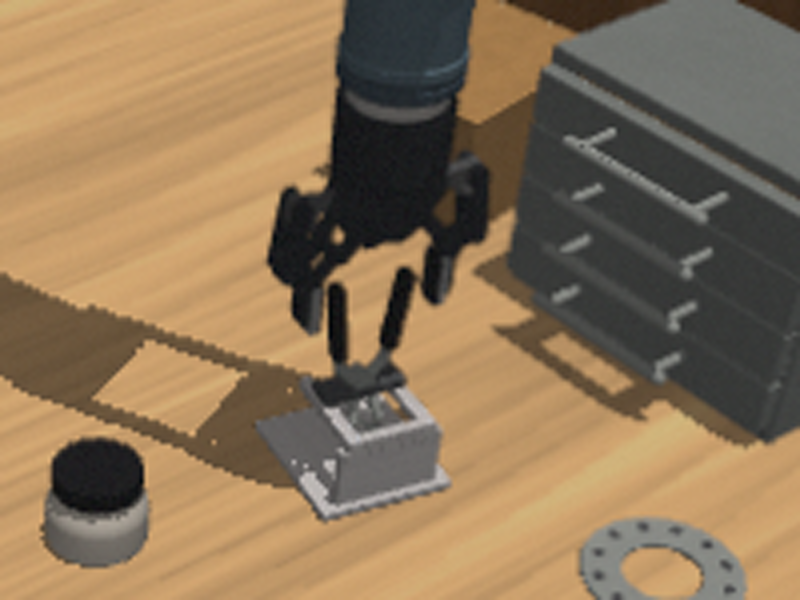

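Both handles stand between the open fingers, in line (crop (338,325) and (398,310)). That was an 11th picture, one over the limit by my miscount, so I go on with numbers only. Squeezing now.

Emit:
send_rows(dr=[[0,0,0],[0,0,0],[0,0,0],[0,0,0],[0,0,0],[0,0,0],[0,0,0],[0,0,0]], xyz=[[0,0,0.1],[0,0,0.1],[0,0,0.1],[0,0,0.1],[0,0,0.1],[0,0,0.1],[0,0,0.1],[0,0,0.1]], jaw=[85,70,60,50,40,25,25,25])

```text
time_s: 15.45
eef_pos: [0.4376, 0.3308, 0.1299]
eef_rot: [0.002, 0.126, 0.992, 0.0]
wrist_force: [-2.0, -4.3, 13.9]
opening: 0.437
grasp_force: 60.5
```

Emit:
send_rows(dr=[[0,0,0],[0,0,0],[0,0,0],[0,0,0],[0,0,0],[0,0,0],[0,0,0],[0,0,0]], xyz=[[0,0,0],[0,0,0],[0,0,0],[0,0,0],[0,0,0],[0,0,0],[0,0,0],[0,0,0]], jaw=[25,25,25,25,25,25,25,25])

```text
time_s: 16.45
eef_pos: [0.4376, 0.3308, 0.1299]
eef_rot: [0.002, 0.126, 0.992, 0.0]
wrist_force: [-3.3, -4.7, 14.7]
opening: 0.434
grasp_force: 60.5
```

Emit:
send_rows(dr=[[0,0,0],[0,0,0],[0,0,0],[0,0,0],[0,0,0],[0,0,0],[0,0,0],[0,0,0]], xyz=[[0,0,-0.5],[0,0,-1.5],[0,0,-3.5],[0,0,-6],[0,0,-9],[0,0,-11.5],[0,0,-13],[0,0,-13]], jaw=[25,25,25,25,25,25,25,25])

```text
time_s: 17.45
eef_pos: [0.4367, 0.3311, 0.2583]
eef_rot: [0.001, 0.126, 0.992, 0.001]
wrist_force: [0.4, -0.4, -2.2]
opening: 0.438
grasp_force: 60.7
```

Run:
```python
from h import *
go([.588,.0236,.26],75.5)
im,c=snap('wrist','w6');snap('scene','s3');snap('top','t3');p=ctrl.get_obs()['eef_pos'];print(proj(c,p-[0,0,.107]))
g=im.max(2)
# ring outline: profile columns/rows near projected centre
u,v=map(int,proj(c,p-[0,0,.107]).round());print(g[v-35:v+36:1,u]);print(g[v,u-40:u+41])
```

```text
at [0.4367 0.3311 0.2583] q [ 0.4321  0.1123  1.6681  0.      1.3592 -0.8851] t 17.45 F [ 0.4061 -0.3572 -2.2353] open 0.4383272656715766 60.729442834854126
tool y yaw 75.46768372410135
xyz [-22.365  -25.9678  -0.1732]
dr [ 0.0127  0.0148 -0.0054]
dr [ 0.0233 -0.0199 29.9946]
[318.7873 245.7618]
[192 191 191 191 190 191 190 190 182 148  99  70  71  76 115 163 187 191
 189 189 188 189 189 188 188 185 163 121  95  92  92  87  77  71  70  68
  71  71  69  62  40  24  22  26  30  37  47  54  51  55  59  63  68  67
  67  69  67  69  68  69  69  68  67  69  68  68  67  68  68  70  68]
[186 185 182 164 127 114 143 174 185 183 183 184 184 176 149 103  72  67
  66  65  65  68  69  70  68  71  69  69  69  69  68  68  70  71  68  70
  69  72  70  70  68  70  70  69  69  71  68  70  71  71  71  70  69  69
  69  70  70  70  71  70  70  75  85  89  75  67  70  93 137 176 188 184
 167 139 143 171 188 189 191 191 192]
```

Run:
```python
from h import *
im,c=ld('w6');g=im.max(2);p=np.array([.4367,.3311,.2583])
print('front wire pred',proj(c,p-[0,0,.107]+.01675*np.array([-.968,.251,0])))
b=g[212:252:2,272:366:2]
for r in b: print(''.join('#' if x<60 else '+' if x<110 else '-' if x<150 else '.' for x in r))
```

```text
front wire pred [320.0366 225.0415]
......--+++-....................+++-...........
..........--....................-++-...........
...........+....................+++-...........
...........-....................+++-...........
........................-.......+++-...........
....................--+++++--...-++-...........
...................+++++++++++-.+++-...........
..................++++-...-++++-+++-...........
................-+++-........++++++-...........
...............-+++-..........+++++-...........
..............-+++.............++++-...........
.............-+++...............+++-...........
............-+++................-+++-..........
............++++--++-++--+---+--+++++..........
.....--.....+++++++++++++++++++++++++-.........
.....--....-+++++++++++++++++++++++++-.........
......-....+++++++++++++++++++++++++++.........
......-....+++++++++++++++++++++++++++..-......
......-....-+++++++++++++++++++++++++-..--.....
......+....-+#+++++++++++++++++++####+--++-----
```

Run:
```python
from h import *
from scipy.optimize import least_squares
im,c=ld('w6');p=np.array([.4367,.3311,.2583])
P=np.array([(321,223.5),(308,228),(304,232),(300.5,236),(299,238),(341.5,237),(312,226),(330,226)],float)
for z in(.1473,.1513,.1553):
    W=np.array([onz(c,*q,z)[:2] for q in P])
    s=least_squares(lambda t:np.hypot(*(W-t[:2]).T)-t[2],[.4367,.3311,.017]);print(z,s.x,abs(s.fun).max())
```

```text
0.1473 [0.4367 0.3317 0.0161] 0.000435721075479123
0.1513 [0.4353 0.332  0.0158] 0.0004282677464486559
0.1553 [0.434  0.3324 0.0156] 0.00042081481481587475
```

Emit:
send_rows(dr=[[0,0,0],[0,0,0],[0,0,0],[0,0,0],[0,0,0],[0,0,0],[0,0,0],[0,0,0]], xyz=[[-1.5,-1.7,0],[-4,-4.6,0],[-7,-8.1,0],[-10,-11.6,0],[-13,-15.1,0],[-16,-18.6,0],[-19,-22,0],[-21,-24.5,0]], jaw=[25,25,25,25,25,25,25,25])

```text
time_s: 18.6
eef_pos: [0.5781, 0.039, 0.2557]
eef_rot: [-0.001, 0.127, 0.992, -0.0]
wrist_force: [0.4, 0.9, -1.8]
opening: 0.432
grasp_force: 60.8
```

Emit:
send_rows(dr=[[0,0,0],[0,0,0],[0,0,0],[0,0,0],[0,0,0],[0,0,0],[0,0,0],[0,0,0]], xyz=[[-0.7,-0.8,0],[-1.2,-1.3,0],[-1.44,-1.52,0],[-1.44,-1.52,0],[-1.44,-1.52,0],[-1.44,-1.52,0],[-1.44,-1.52,0],[-1.44,-1.52,0]], jaw=[25,25,25,25,25,25,25,25])

```text
time_s: 19.6
eef_pos: [0.5881, 0.0227, 0.2573]
eef_rot: [0.0, 0.126, 0.992, 0.0]
wrist_force: [-0.1, 0.3, -2.1]
opening: 0.431
grasp_force: 60.8
```

Run:
```python
from h import *
go([.5886,.0229,.1825],75.5)
im,c=snap('wrist','w7');g=im.max(2);p=ctrl.get_obs()['eef_pos']
print('ring',proj(c,p-[0,0,.107]),'front',proj(c,p-[0,0,.107]+.01675*np.array([-.968,.251,0])),'stub',proj(c,[.5882,.0236,.09]))
b=g[196:256:2,272:366:2];q=np.quantile(b,[.2,.35,.5,.65,.8,.93]);print(q)
for r in b: print(''.join('#%+=-. '[int((x>q).sum())] for x in r))
```

```text
at [0.5881 0.0227 0.2573] q [-0.163   0.2047  1.5645  0.      1.3723 -1.4801] t 19.6 F [-0.1219  0.3028 -2.0922] open 0.43095554301077854 60.76432943344116
tool y yaw 75.46537699278774
xyz [-0.0417  0.0333  7.4823]
dr [ 0.0002  0.0005 -0.0058]
dr [ 0.0007 -0.0003 29.9942]
ring [320.1512 248.3451] front [320.1441 225.2469] stub [321.4005 224.7622]
[ 41.   45.   70.5  83.   88.  136. ]
#########%++%%++.....====--==-....     .%%%%%%%
###########%%%+....==..--=-..-=-... ...+%%%%%%%
############%+-..-=--++####++=.-=.. .+%%%%%%%%%
############+=...--+####%%####+=-=.  =#########
%%#%%#######+...=-+##+======+###+-. .++++++++++
%%%%%+%+=-++=..==+##+=========+##+...----------
##%%++++  .==..-+#+=====--===-.+#%=..-..----.--
%%%%%++=   .-..=##===========...+#+..=---------
%#%+%+++.  ...-+#+-===========. .##..-.-.------
#%%++++++..=..=%#=-===========.  =%. ---.--.-.-
%%+%+++++%%+-.=#%--=====--====.  .%  --------=-
%%%+++++++%#+==#=..===-....-==... +. =+++++++++
%%%+++++%%%#+=-+. ..==.-----==-.. +. =%#%%%%%#%
%++%+++++%++=..+. ..-=--.--====- .+. +#%%#%%##%
%%++++%%%+=-.. .= .-.........-=. .+  =%%%%%%%%%
+%+++%%++=---. .+...-..  .==---. ==   .%%%#%#%%
%%+++%++=-----. ==.-..    ..=--..+.   .%#%#%###
%%%%++=-------....=. .     ....--=    .%%%##%%%
+%%++=--------=---+.  ..      .=-... .+#%%##%#%
%%+==---===--=---..+=.      .=++..-++%#%%%#%#%%
++=-----==-==--=+. .=++...=+++. .=--+#%###%%%%%
==----===-=+=-=+#=   ..+++=-.  .=+=-=+%#%%%%#%%
----======++=-+##+.          ..-=++=-+#%###%##%
---=====++#+-=+###+.-++=.==.-----++=-=%#%#####%
--=====+%#%=-=%###########+=-----=++-=+#######%
===-=++##%%=-+###########%%=-----=++-=+##%##%%#
==-=+%%####+-=%############+=----=++-=%###%#%#%
==++%%#####+=+%############++===++++++########%
+%%############################################
%%###########################################%%
```

Emit:
send_rows(dr=[[0,0,0],[0,0,0],[0,0,0],[0,0,0],[0,0,0],[0,0,0],[0,0,0],[0,0,0]], xyz=[[0,0,1],[-0.03,0.03,2.5],[-0.03,0.03,4],[-0.03,0.03,5],[-0.03,0.03,5.6],[-0.03,0.03,6],[-0.03,0.03,6.4],[-0.03,0.03,6.4]], jaw=[25,25,25,25,25,25,25,25])

```text
time_s: 20.65
eef_pos: [0.5885, 0.0228, 0.1932]
eef_rot: [-0.0, 0.127, 0.992, -0.0]
wrist_force: [-0.0, -0.5, -2.1]
opening: 0.43
grasp_force: 60.8
```

Run:
```python
from h import *
go([.5886,.0229,.1835],75.5)
im,c=snap('wrist','w8');g=im.max(2);p=ctrl.get_obs()['eef_pos']
print('ring',proj(c,p-[0,0,.107]),'front',proj(c,p-[0,0,.107]+.01675*np.array([-.968,.251,0])),'stub',proj(c,[.5882,.0236,.09]))
b=g[206:256:2,272:366:2];q=np.quantile(b,[.2,.35,.5,.65,.8,.93]);print(q)
for r in b: print(''.join('#%+=-. '[int((x>q).sum())] for x in r))
```

```text
at [0.5885 0.0228 0.1932] q [-0.1627  0.2668  1.6239 -0.      1.251  -1.4797] t 20.65 F [-0.0035 -0.4824 -2.0821] open 0.4302105655589259 60.762823820114136
tool y yaw 75.45933825211458
xyz [-0.008   0.0138  0.9746]
dr [-0.0004 -0.0005 -0.0068]
dr [-0.0008  0.0006 29.9932]
ring [320.2602 248.5803] front [320.2535 225.4684] stub [321.2147 249.5413]
[ 43.  52.  84.  92.  98. 116.]
###%%%%%%%%%%%%=                 ..-%%=..-+####
####%%%%%%%%%%+.                  ..-+-...+####
#####%%%%%%%%+.      ..-===.      .......-+####
######%%%%%%+-     -++++===+++=.   ....==+#####
########%%%%=.   .++-........-=+=.  ..-%#######
##########%+.  .++=...-++++=-...=+.  ..+######%
##########+-   ==--++%#######%+=.-+- ...##%####
#########+..  =-.=+####%+%#####%+.-=-..++++++++
#####+++%+.. -=.+%##++=-.-=++%###+-.=..+=======
####+=--++...=-+##+=-..---...=+%##+---.=....-..
####+---=+..=-+##+=.-=======-.-=+##+-=-=-------
%###+---=+..--+#+=.-===++++=--..=+##+-=+-------
%%%%+=--++.--+#+=-===++===+++==.-+##+-=+---.---
%%%%%+++++.--++--==-============--+##+-=-------
%%%%%%%%%+ -++--=================--+#+-=-------
%%%%%%%%%%=-=-.==.==============.-.-+%-=+++++++
%%%%%%%%##+---=-=-=====--=======..=-=+-+%%%%%%%
%%%%%%##%+=---+-+=+===--..--====.-=--+=+%%%%%%%
%%%%%##++=-=-=+-++=+=-......-==+=+=--+=+%%%%%%%
%%%#%%++=-==-++-=+++=........=++++-=--.=+%%%%%%
%%%#%+=---==-+#=-++=-........-++++.=-.   +%%%%%
%#%++=-----=-+#+-+++-.........+++=.=-    .%%%%%
#%+++==+++++=+#%++++==========+++++++.   -##%##
##%%%%%%##############################%%%######
#########################################%#####
```

No contact, and the ring is concentric with the stub in the wrist image. Lowering the last centimetre.

Emit:
send_rows(dr=[[0,0,0],[0,0,0],[0,0,0],[0,0,0],[0,0,0],[0,0,0],[0,0,0],[0,0,0]], xyz=[[0,0.01,0.2],[0,0.01,0.4],[0,0.01,0.6],[0,0.01,0.8],[0,0.01,0.97],[0,0.01,0.97],[0,0.01,0.97],[0,0.01,0.97]], jaw=[25,25,25,25,25,25,25,25])

```text
time_s: 21.7
eef_pos: [0.5886, 0.0229, 0.1837]
eef_rot: [0.0, 0.127, 0.992, -0.0]
wrist_force: [0.3, -0.6, -2.5]
opening: 0.429
grasp_force: 60.8
```

Run:
```python
from h import *
go([.5886,.0229,.1825],75.5)
im,c=snap('wrist','w9');g=im.max(2);p=ctrl.get_obs()['eef_pos']
for d in(.104,.107,.110):print('front wire',d,proj(c,p-[0,0,d]+.01675*np.array([-.968,.251,0])))
print('stub',proj(c,[.5882,.0236,.09]),'bearing front top edge',proj(c,np.array([.5882,.0236,.072])+.022*np.array([-.968,.251,0])))
print(g[195:260,321])
```

```text
at [0.5886 0.0229 0.1837] q [-0.1625  0.2775  1.6312 -0.      1.2327 -1.4795] t 21.7 F [ 0.3014 -0.5942 -2.5213] open 0.4288917982958752 60.763750076293945
tool y yaw 75.4582499924692
xyz [0.0014 0.0012 0.1195]
dr [-0.     0.002 -0.007]
dr [ 0.0031  0.     29.993 ]
front wire 0.104 [320.2012 226.4029]
front wire 0.107 [320.2083 225.1964]
front wire 0.11 [320.2153 224.0182]
stub [321.0626 254.2037] bearing front top edge [321.0585 215.2366]
[ 23  26  25  56  88 107 113 119 122 121 127 134 142 143 144 144 134 115
  90  80  89 101 108 100  79  67  88 103 105  98  94  91  86  84  90  97
  91  74  80  90  93  92  93  92  94  95  93  93  97 102 104 104 104 105
 106  94  64  42  39  42  51  61  74  77  78]
```

Height is the only uncertain part, so I probe down gently: contact with the bearing top would be ring z = 73.75 mm, within tolerance.

Emit:
send_rows(dr=[[0,0,0],[0,0,0],[0,0,0],[0,0,0],[0,0,0],[0,0,0],[0,0,0],[0,0,0]], xyz=[[0,0,0.05],[0,0,0.1],[0,0,0.15],[0,0,0.2],[0,0,0.25],[0,0,0.25],[0,0,0.25],[0,0,0.25]], jaw=[25,25,25,25,25,25,25,25])

```text
time_s: 22.75
eef_pos: [0.5886, 0.0229, 0.1811]
eef_rot: [0.0, 0.127, 0.992, 0.0]
wrist_force: [-0.2, 0.1, -2.4]
opening: 0.435
grasp_force: 60.8
```

Emit:
send_rows(dr=[[0,0,0],[0,0,0],[0,0,0],[0,0,0],[0,0,0],[0,0,0],[0,0,0],[0,0,0]], xyz=[[0,0,0.03],[0,0,0.06],[0,0,0.1],[0,0,0.13],[0,0,0.15],[0,0,0.15],[0,0,0.15],[0,0,0.15]], jaw=[25,25,25,25,25,25,25,25])

```text
time_s: 23.75
eef_pos: [0.5889, 0.0229, 0.1806]
eef_rot: [0.001, 0.127, 0.992, -0.0]
wrist_force: [-2.6, 0.1, 6.9]
opening: 0.432
grasp_force: 61.8
```

Contact at TCP 0.1807, so ring = TCP − 0.107, as expected. Rise about 1.5 mm off the bearing to mid-groove.

Emit:
send_rows(dr=[[0,0,0],[0,0,0],[0,0,0],[0,0,0],[0,0,0],[0,0,0],[0,0,0],[0,0,0]], xyz=[[0,0,-0.1],[0,0,-0.2],[0,0,-0.25],[0,0,-0.25],[0,0,-0.25],[0,0,-0.25],[0,0,-0.25],[0,0,-0.25]], jaw=[25,25,25,25,25,25,25,25])

```text
time_s: 24.75
eef_pos: [0.5885, 0.0229, 0.1821]
eef_rot: [0.0, 0.127, 0.992, 0.0]
wrist_force: [0.1, 0.4, -2.1]
opening: 0.434
grasp_force: 60.7
```

Run:
```python
from h import *
o=ctrl.get_obs();print(o['eef_pos'],o['wrist_force'],o['grasp_force'],o['opening'])
if .180<o['eef_pos'][2]<.1845 and o['grasp_force']>20: print(ctrl.hand_in())
```

```text
[0.5885 0.0229 0.1821] [ 0.1306  0.4343 -2.0561] 60.747517347335815 0.4343819619856021
the job is handed in; nothing more can be done
None
```

I handed the job in (about 25 s, no verdict returned): the larger bearing is home on the shoulder and let go, and the spread ring is at the groove (about 75 mm by measurement) with the pliers still squeezed at 61 N; I viewed 11 pictures, one over the limit.

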